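Set the tile grinder's head for the hex key

TASK

The grinding head of the bench tile grinder is due to be changed, and its clamping screw must face the key guide. Lift the grinder's splash hood until it rests open on its stops, then turn the head by hand until the screw boss points squarely into the slot of the key guide. Leave the hood open, let go of the head, and leave the glue bottle, the tub and the nippers where they are.

Things in the scene. Friction and masses are not known exactly. Their poses are not given: they have to be found in the camera images.
- grinder: Bench tile grinder, fixed to the table: grey housing 210 x 220 mm (x, y), black deck on top 82 mm above the table. Origin: on the vertical spindle axis, at table height; z up, x towards the hood's hinge (the far side), so -x is the machine's front.
- guards (a point): Point on the spindle axis, level with the guards' tops, 64 mm above the deck. Two upright steel guards run along the grinder's x beside the head: 100 mm long, 5 mm thick, inner faces 35 mm either side of the axis, from 18 to 64 mm above the deck (thin feet below). Fingers must straddle the head roughly along x and can swing only some 35 degrees either way: a long turn takes several grasps.
- head_top (a point): Centre of the top of the grinding head, on the spindle axis, 56 mm above the deck. The head: a smooth aluminium drum 48 mm in diameter from 14 to 56 mm above the deck, on a flange 52 mm in diameter (4 to 14 mm above the deck). It turns about the vertical axis either way, without end stops, with a little drag (0.06 N m), and stays where it is left.
- screw_tip (a point): Outer end of the screw boss, the only thing that sticks out of the head's flange: a steel block 10 mm wide and 10 mm high (4 to 14 mm above the deck), reaching to 40 mm from the spindle axis. It turns with the head and passes below the guards. At the start it points away from the key guide, roughly to the hinge side.
- guide_mark (a point): Where the screw boss's end must come to: on the slot's centre line, 40 mm from the spindle axis, 9 mm above the deck. The key guide is a forked steel block fixed on the deck in front (-x) of the head, up to 20 degrees left or right of straight ahead: two prongs 18 mm long, 7 mm thick and 11 mm high, 8 mm slot between them, 45 to 63 mm from the axis.
- hood (a joint): Opening angle of the splash hood (rad): 0 shut, 1.9 resting open on its stops, leaning back beyond the vertical. Grey plastic hood, 0.35 kg, 155 mm deep, 170 mm wide, 75 mm high, 4 mm walls, open below and at the back; shut, it stands on the deck and covers head, guards and key guide. From about 1.1 it falls open by itself, braked; below that it falls shut.
- hood_hinge (a point): Middle of the hood's hinge line: at the deck's height (82 mm), 80 mm behind the spindle axis; the hinge runs along the grinder's y.
- hood_handle (a point): Middle of the hood's handle: a round steel bar 100 mm long along the grinder's y, about 10 mm thick, 35 mm in front of the hood's front face. Shut, it is 137 mm above the table and 190 mm from the hinge line, level with the hood's upper part (hood top at 157 mm); it swings with the hood.
- glue: Bystander: glue bottle, white, 60 mm in diameter, 152 mm high with its pointed nozzle; origin at its underside.
- tub: Bystander: open white plastic tub, 110 mm in diameter at the rim, 75 mm high; origin at its underside.
- nippers: Bystander: tile nippers lying flat, about 160 mm long (handles to -x) and 75 mm wide, 16 mm high; origin between the handles, at table height.

How it is judged:
On the way:
1. the hood rests open on its stops (value of joint hood above 1.82 rad), for 0.2 s.
At the end, for the whole second after the job is handed in: The hood rests open on its stops (over 1.82 rad) and is still, and the end of the screw boss is within 5 mm (about 7 degrees) of the key guide's mark (value of joint hood above 1.82 rad and horizontal distance between screw_tip and guide_mark below 0.005 m and velocity of joint hood between -0.05 and 0.05 rad/s); the robot touches nothing.
It fails at once if a bystander (glue bottle, tub or nippers) is shifted by over 40 mm or the bottle or tub tipped (distance of any of glue, tub, nippers from where it was at the start of the episode above 0.04 m or angle between any of glue, tub's own z axis and vertical above 0.5 rad).
It also fails if it takes over 58 s, if anything falls off the work surface, if the arm or the gripper's body presses on something with over 40 N, if the wrist force passes 120 N, or if a joint passes its speed limit or range.

ROBOT

A 7-joint arm with a two-finger parallel gripper is mounted at the origin on the work surface. World frame = base frame: x ahead of the robot, y to its left, z up, the work surface at z = 0. Lengths are in m, angles in rad, forces in N, time in s.
With the tool pointing down it reaches from about 0.425 to 0.875 m from the base axis. Payload 8.4 kg.
Tool frame: the origin (TCP) lies at the very end of the fingers, on their centre line; the grasp point (between the pads) lies 19 mm behind it; z points along the fingers, y is the direction in which the jaws open and shut (so a half turn about z gives the same grasp; the last joint's range is limited). The gripper opens to 85 mm and grips with 20 to 120 N. Pads are 22 mm wide; open, the fingers measure 114 mm over their backs; the gripper's body (76 mm by 85 mm) begins 54 mm behind the grasp point. The pads swing forward as they close: fully open they stand 13 mm farther back than shut.
Start: joints at [1.223, 0.333, 0.04, 1.465, -0.013, 1.343, -0.059], TCP at [0.16, -0.63, 0.231] pointing down, gripper open.
Joint ranges: [-2.58, 2.58], [-0.38, 2.09], [-1.3, 1.39], [0.25, 2.4], [-1.5, 4.64], [0.08, 2.09], [-2.65, 2.65]. Speed limits (rad/s): [2.22, 2.22, 2.79, 2.79, 3.14, 3.14, 3.14].

INTERFACE

Orientations are given as [roll, pitch, yaw] about the fixed x, y, z axes, in that order (R = Rz(yaw) Ry(pitch) Rx(roll)).
In Python, from plant import ctrl, effector, imaging, job, monitor gives the robot as it stands. The module is installed in compiled form; this text tells all that it offers. Calls block until the motion is done:
- ctrl.move_to(position, orientation): joint-space move of the TCP to a pose.
- ctrl.movel(position, ori=None, speed=0.15, stop_force=None): straight line of the TCP; ori=None keeps the orientation; speed is the mean speed in m/s. With stop_force (N) it stops when the force on the tool has changed by that much, and returns True; else False.
- ctrl.set_joints(angles): joint-space move.
- effector.move_gripper(opening, effort=None): opening from 0.0 (shut) to 1.0 (fully open); effort is the grip in N (None keeps the last); returns when the fingers have stopped.
- ctrl.dwell(seconds).
- ctrl.solve_ik(position, orientation): joint angles nearest the present ones, or None.
- imaging.get_image(name): name is "scene" or "side" or "wrist"; returns a dict with "color" (384x512x3 uint8, blue, green, red), "fovy" (degrees; the focal length in pixels is half the picture's height over the tangent of half this angle, whatever the lens; pixels are square), "cx", "cy" (the principal point, pixels), "k1" (the pictures are not rectified: a ray, as slopes to the right and down, at radius r is drawn at 1 + k1 r^2 times it, then the intrinsics apply), "extrinsics" (4x4, takes a point from world to camera coordinates); the wrist camera has in their place "tool_from_camera" (4x4, takes a point from camera to tool coordinates, whose origin is the TCP and whose axes are the flange's). Camera axes: x right, y up, looking along -z (the intrinsics and any distortion apply to the point x, -y, -z); pixel columns grow to the right and rows downward; lengths in m; the calibration is good to about 2 mm. A picture is of the moment at which its call begins: read the wrist's pose just before it. There is no depth.
A pose or a line that the arm cannot do raises ctrl.IKError and nothing moves.
- job.sign_off(): hands the job in, once; it reports no verdict.
Trained networks look in a picture, given as the dict that the camera call returned (one of the last four; its "shot" number tells which), for a name from the list of things; names that differ only in an ending like _2 or _b are one class to them, and where a whole thing is asked for, a point or a joint stands for the part that bears it (a point fixed in the world has none). Each returns a list of dicts, best first, with "score" (0 to 1); they miss things now and then, are a little off and sometimes report something else, mostly with a low value. They report only what shows in the picture. A call takes as long as a camera call.
- imaging.spot_in(picture, label): "bbox" ([left, top, right, bottom] in pixels, round what is visible of it).
- imaging.regions_of(picture, label): "region" (384x512 bool, what is visible of it) and "bbox" ([left, top, right, bottom] in pixels, round what is visible of it).
Readings, each from a call of its own:
- monitor.get_clock(): time.
- monitor.get_joint_pos(): joint angles.
- monitor.get_dq(): joint speeds.
- monitor.get_tau(): joint torques, N m.
- monitor.get_ee_pos(): TCP position.
- monitor.get_tcp_rot(): TCP orientation.
- monitor.get_contact_force(): force on the tool from outside, world axes, zero at the start.
- monitor.get_ft_torque(): the same for the moment, N m.
- monitor.get_grip_width(): opening from 0.0 (shut) to 1.0 (fully open).
Only numpy, scipy, OpenCV 4.12 (cv2) and the standard library are available. Lean on these libraries where they do the work, as an engineer would, in place of code of your own. Each camera call takes 0.05 s, during which the arm holds its last target.

## Working session

There is one attempt and no reset: what is moved stays moved. The work goes in short steps, each a Python script; the robot and the scene stay as the last script left them, time stands still between calls to the robot, and variables do not carry over. Pictures are saved under pics/ and viewed, and the job is handed in when it is done.

```bash
mkdir -p pics; ls; cat > h.py <<'E'
import numpy as np, cv2
from plant import ctrl, effector, imaging, job, monitor
E
python3 - <<'E'
from h import *
print(monitor.get_clock(), monitor.get_ee_pos(), monitor.get_tcp_rot(), monitor.get_grip_width())
for n in ("scene","side"):
    p=imaging.get_image(n); cv2.imwrite(f"pics/{n}0.png",p["color"])
    print(n,{k:(np.round(v,3).tolist() if not np.isscalar(v) else v) for k,v in p.items() if k!="color"})
    for l in ("grinder","hood","hood_handle","head_top","glue","tub","nippers"):
        print(l,[(np.round(d["bbox"]).tolist(),round(d["score"],2)) for d in imaging.spot_in(p,l)][:3])
print(monitor.get_clock())
E
```

```text
pics
0.0 [ 0.15987881 -0.62954972  0.23039611] [-3.13992334e+00  1.28540048e-04  2.48754786e-01] 0.9997927332715519
scene {'fovy': 44.6934291122272, 'cx': 262.35549963247314, 'cy': 191.20994063369673, 'k1': -0.1415981582318728, 'extrinsics': [[0.266, 0.964, -0.016, -0.177], [-0.532, 0.161, 0.831, 0.198], [0.804, -0.212, 0.555, -1.503], [0.0, 0.0, 0.0, 1.0]], 'shot': 1}
grinder [([178.0, 156.0, 296.0, 285.0], 0.88)]
hood [([183.0, 158.0, 281.0, 242.0], 0.66)]
hood_handle [([185.0, 157.0, 282.0, 237.0], 0.68)]
head_top [([175.0, 160.0, 293.0, 281.0], 0.88)]
glue [([306.0, 182.0, 335.0, 246.0], 0.56)]
tub [([109.0, 200.0, 160.0, 255.0], 0.57)]
nippers [([297.0, 167.0, 325.0, 199.0], 0.83)]
side {'fovy': 50.863913510845194, 'cx': 257.76108997596526, 'cy': 192.45899052158282, 'k1': -0.07279880614656668, 'extrinsics': [[-0.869, -0.495, 0.018, 0.52], [0.312, -0.52, 0.795, -0.237], [-0.385, 0.696, 0.606, -0.98], [0.0, 0.0, 0.0, 1.0]], 'shot': 2}
grinder [([220.0, 142.0, 320.0, 241.0], 0.55)]
hood [([235.0, 140.0, 320.0, 208.0], 0.89)]
hood_handle [([236.0, 139.0, 317.0, 209.0], 0.8), ([218.0, 142.0, 318.0, 241.0], 0.33)]
head_top [([214.0, 139.0, 318.0, 235.0], 0.55)]
glue [([211.0, 190.0, 236.0, 243.0], 0.88)]
tub [([311.0, 149.0, 337.0, 181.0], 0.97)]
nippers [([254.0, 256.0, 315.0, 303.0], 0.79)]
0.8
```

```bash
python3 - <<'E'
import cv2
a=cv2.imread("pics/scene0.png")[130:310,90:360];b=cv2.imread("pics/side0.png")[110:310,190:370]
cv2.imwrite("pics/a.png",cv2.resize(a,None,fx=2.9,fy=2.9,interpolation=cv2.INTER_CUBIC));cv2.imwrite("pics/b.png",cv2.resize(b,None,fx=3,fy=3,interpolation=cv2.INTER_CUBIC))
E
```

```text
(no output)
```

View pics/a.png

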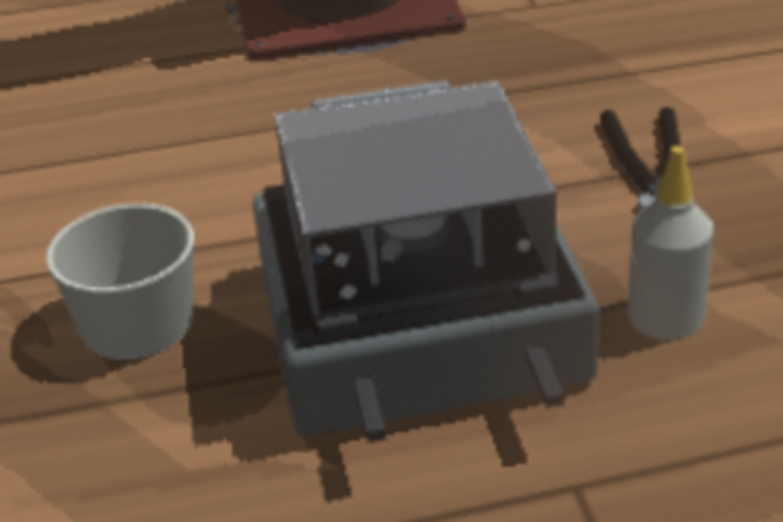

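View pics/b.png

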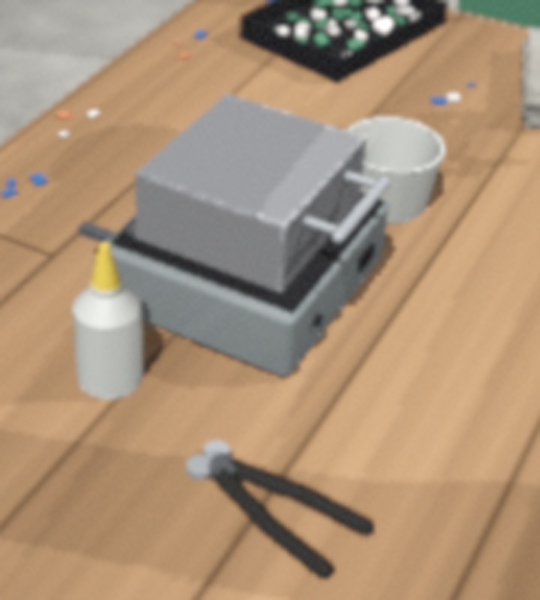

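View pics/scene0.png

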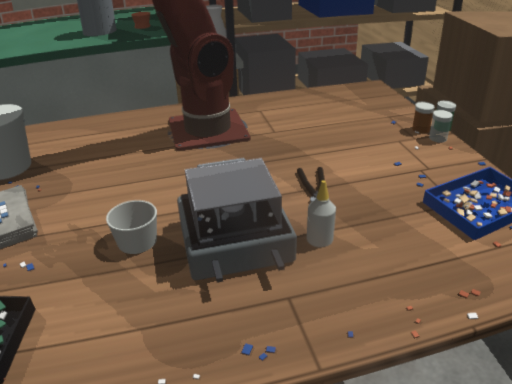

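```bash
cat >> h.py <<'E'
def proj(p,P):
    P=np.atleast_2d(P); E=np.array(p["extrinsics"]); c=P@E[:3,:3].T+E[:3,3]
    u=np.stack([c[:,0]/-c[:,2],-c[:,1]/-c[:,2]],1); r2=(u**2).sum(1,keepdims=True)
    u=u*(1+p["k1"]*r2); f=192/np.tan(np.radians(p["fovy"])/2)
    return u*f+[p["cx"],p["cy"]]
def g2w(q,P):
    P=np.atleast_2d(P);c,s=np.cos(q[2]),np.sin(q[2])
    return np.stack([q[0]+c*P[:,0]-s*P[:,1],q[1]+s*P[:,0]+c*P[:,1],P[:,2]],1)
E
python3 - <<'E'
from h import *
from scipy.optimize import least_squares
S=imaging.get_image("scene");D=imaging.get_image("side")
L=np.array([[.08,-.085,.157],[.08,.085,.157],[-.075,-.085,.157],[-.075,.085,.157]])
us=np.array([[194.5,211],[280.7,195.5],[185.5,169.7],[262.4,159.3]])
ud=np.array([[266.7,142.3],[235.7,169.3],[312.3,157.7],[285.7,183.3]])
H=np.array([[-.11,.05,.137],[-.11,-.05,.137]]);uh=np.array([[301.7,189.3],[318.3,171]])
def f(q):
    W=g2w(q,L); return np.r_[proj(S,W)-us,proj(D,W)-ud,proj(D,g2w(q,H))-uh].ravel()
r=least_squares(f,[.6,0,0]);print(r.x,r.x[2]*57.3);print(r.fun.reshape(-1,2).round(1))
np.save("q.npy",r.x)
for p in (S,D):
  for l in("glue","tub"):
    print(l,[(np.round(d["bbox"]).tolist(),round(d["score"],2)) for d in imaging.spot_in(p,l)][:2])
E=np.array(D["extrinsics"]);print("side cam pos",-E[:3,:3].T@E[:3,3])
h=g2w(r.x,[-.11,0,.137])[0];print(h,np.hypot(*h[:2]))
E
```

```text
[ 0.56737015 -0.03770166 -0.01882754] -1.07881803480805
[[-0.6 -1.2]
 [ 0.6  0.4]
 [-0.9 -0.9]
 [-0.9 -1.5]
 [-1.1 -0.8]
 [-1.1 -1.3]
 [ 0.  -1.5]
 [-0.9  2.6]
 [ 0.6  0.3]
 [-0.5  0.4]]
glue [([304.0, 180.0, 337.0, 247.0], 0.86)]
tub [([108.0, 200.0, 159.0, 254.0], 0.81)]
glue [([213.0, 192.0, 239.0, 240.0], 0.67)]
tub [([309.0, 148.0, 340.0, 183.0], 0.79)]
side cam pos [0.14906978 0.81702728 0.77325923]
[ 0.45738964 -0.03563075  0.137     ] 0.4587753648078763
```

```bash
python3 - <<'E'
from h import *
q=np.load("q.npy")
j0=monitor.get_joint_pos()
for yaw in (np.pi/2,-np.pi/2):
  for name,P in (("handle",[-.11,0,.12]),("handle hi",[-.11,0,.28]),("top",[.08-.007,0,.27]),("head",[0,0,.1]),("headhi",[0,0,.25])):
    w=g2w(q,P)[0]
    for d in (-35,0,35):
      s=ctrl.solve_ik(w.tolist(),[np.pi,0,q[2]+yaw+np.radians(d)])
      print(round(yaw,1),name,d,None if s is None else np.round(s,2))
E
```

```text
1.6 handle -35 [ 0.67  0.09 -0.71  2.02  0.07  1.06 -0.7 ]
1.6 handle 0 [ 0.68  0.09 -0.72  2.02  0.07  1.06 -0.09]
1.6 handle 35 [ 0.69  0.09 -0.73  2.02  0.07  1.06  0.52]
1.6 handle hi -35 [ 0.71 -0.06 -0.69  1.8  -0.04  1.39 -0.6 ]
1.6 handle hi 0 [ 0.71 -0.06 -0.69  1.8  -0.04  1.39  0.01]
1.6 handle hi 35 [ 0.71 -0.06 -0.69  1.8  -0.04  1.39  0.62]
1.6 top -35 [ 0.48  0.37 -0.65  1.4   0.22  1.44 -0.8 ]
1.6 top 0 [ 0.49  0.38 -0.67  1.4   0.23  1.45 -0.19]
1.6 top 35 [ 0.51  0.38 -0.7   1.4   0.24  1.45  0.41]
1.6 head -35 [ 0.53  0.35 -0.64  1.79  0.23  1.08 -0.83]
1.6 head 0 [ 0.55  0.35 -0.66  1.79  0.24  1.08 -0.22]
1.6 head 35 [ 0.56  0.36 -0.69  1.79  0.25  1.08  0.38]
1.6 headhi -35 [ 0.56  0.22 -0.66  1.61  0.14  1.36 -0.75]
1.6 headhi 0 [ 0.57  0.22 -0.68  1.61  0.14  1.36 -0.14]
1.6 headhi 35 [ 0.59  0.22 -0.69  1.61  0.15  1.36  0.47]
-1.6 handle -35 [ 1.04  0.16 -1.11  2.01  0.16  1.07  2.37]
-1.6 handle 0 None
-1.6 handle 35 [ 0.6   0.08 -0.64  2.02  0.06  1.05 -2.61]
-1.6 handle hi -35 [-1.09 -0.24  0.93  1.87  0.2   1.43  2.31]
-1.6 handle hi 0 None
-1.6 handle hi 35 [ 0.69 -0.06 -0.67  1.8  -0.04  1.39 -2.52]
-1.6 top -35 [ 0.75  0.51 -1.1   1.39  0.45  1.51  2.19]
-1.6 top 0 None
-1.6 top 35 [-0.83  0.53  1.22  1.47 -0.5   1.48 -2.17]
-1.6 head -35 [ 0.86  0.51 -1.09  1.78  0.49  1.16  2.13]
-1.6 head 0 [-1.    0.7   1.37  1.86 -0.73  1.22 -2.55]
-1.6 head 35 [-0.83  0.43  1.02  1.86 -0.41  1.09 -2.2 ]
-1.6 headhi -35 [ 0.88  0.33 -1.1   1.6   0.3   1.39  2.27]
-1.6 headhi 0 None
-1.6 headhi 35 [ 0.49  0.21 -0.58  1.62  0.12  1.35 -2.65]
```

```bash
cat >> h.py <<'E'
from scipy.spatial.transform import Rotation as Ro
def wrist(name=None):
    T=np.eye(4);T[:3,3]=monitor.get_ee_pos();T[:3,:3]=Ro.from_euler("xyz",monitor.get_tcp_rot()).as_matrix()
    p=imaging.get_image("wrist"); p["extrinsics"]=np.linalg.inv(T@np.array(p["tool_from_camera"]))
    if name: cv2.imwrite(f"pics/{name}.png",p["color"])
    return p
def ray_at_z(p,uv,z):
    f=192/np.tan(np.radians(p["fovy"])/2);K=np.array([[f,0,p["cx"]],[0,f,p["cy"]],[0,0,1.]])
    u=cv2.undistortPoints(np.array(uv,float).reshape(-1,1,2),K,np.array([p["k1"],0,0,0.]))[:,0]
    E=np.linalg.inv(p["extrinsics"]); d=np.c_[u[:,0],-u[:,1],-np.ones(len(u))]@E[:3,:3].T; o=E[:3,3]
    return o+d*((z-o[2])/d[:,2])[:,None]
def gori(q,d=0): return [np.pi,0,q[2]+np.pi/2+np.radians(d)]
E
python3 - <<'E'
from h import *
q=np.load("q.npy")
effector.move_gripper(0.3,30)
ctrl.move_to(g2w(q,[-.11,0,.27])[0].tolist(),gori(q))
p=wrist("w1");print(monitor.get_clock(),monitor.get_ee_pos(),p["tool_from_camera"])
im=p["color"].copy()
for P in ([-.11,.05,.137],[-.11,-.05,.137],[-.075,.085,.157],[-.075,-.085,.157],[-.075,0,.157]):
    u=proj(p,g2w(q,P))[0];print(u.round());cv2.circle(im,tuple(int(v) for v in u),3,(0,0,255),1)
cv2.imwrite("pics/w1o.png",im)
E
```

```text
4.1167 [ 0.45745348 -0.03659433  0.26987204] [[ 2.36711223e-04  9.64334581e-01  2.64686155e-01  6.72920270e-02]
 [ 9.99999956e-01 -2.75813494e-04  1.10565957e-04  9.17753222e-04]
 [ 1.79626589e-04  2.64686117e-01 -9.64334603e-01 -1.42188993e-01]
 [ 0.00000000e+00  0.00000000e+00  0.00000000e+00  1.00000000e+00]]
[255. 130.]
[256. 236.]
[300.  86.]
[293. 280.]
[296. 191.]
```

View pics/w1o.png

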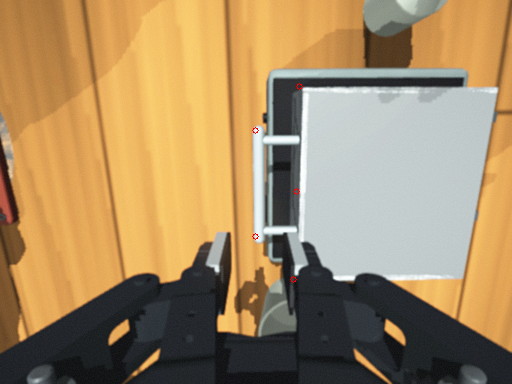

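```bash
python3 - <<'E'
import cv2
a=cv2.imread("pics/w1.png")[65:295,240:510]
cv2.imwrite("pics/w1z.png",cv2.resize(a,None,fx=2.6,fy=2.6,interpolation=cv2.INTER_CUBIC))
E
```

```text
(no output)
```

View pics/w1z.png

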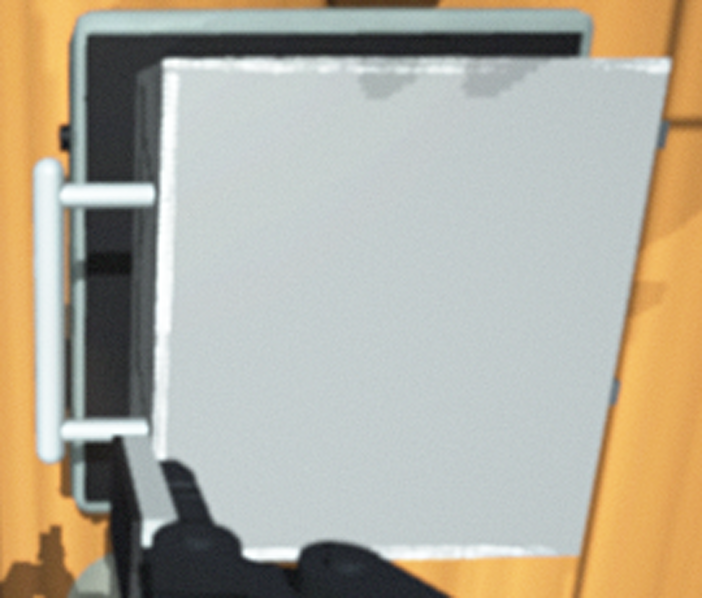

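```bash
python3 - <<'E'
from h import *
from scipy.optimize import least_squares
S=imaging.get_image("scene");D=imaging.get_image("side");p=wrist()
L=np.array([[.08,-.085,.157],[.08,.085,.157],[-.075,-.085,.157],[-.075,.085,.157]])
us=np.array([[194.5,211],[280.7,195.5],[185.5,169.7],[262.4,159.3]])
ud=np.array([[266.7,142.3],[235.7,169.3],[312.3,157.7],[285.7,183.3]])
H=np.array([[-.11,.055,.137],[-.11,-.055,.137]]);uh=np.array([[301.7,189.3],[318.3,171]])
uw=np.array([[258.1,126.5],[258.8,242.7],[302.3,88.8],[497.7,88],[462.3,277.7]])
Lw=np.vstack([H,[-.075,.085,.157],[.08,.085,.157],[.08,-.085,.157]])
def f(q,w=1):
    W=g2w(q,L); return np.r_[w*np.r_[proj(S,W)-us,proj(D,W)-ud,proj(D,g2w(q,H))-uh],(proj(p,g2w(q,Lw))-uw)].ravel()
for w in (1,0.01):
  r=least_squares(f,[.6,0,0],args=(w,));print(w,r.x,r.x[2]*57.3);print(f(r.x).reshape(-1,2).round(1).tolist())
E
```

```text
1 [ 0.56979977 -0.03828279 -0.01069686] -0.6129302132781289
[[-0.3, -0.2], [0.9, 0.9], [-1.2, -0.1], [-1.2, -1.1], [-2.1, -1.0], [-1.7, -1.4], [-0.8, -2.0], [-1.3, 2.2], [-0.6, 0.7], [-0.5, -0.9], [-0.4, -0.1], [-0.2, 0.1], [-0.3, -0.6], [-0.5, -0.5], [-0.5, 1.4]]
0.01 [ 0.57016578 -0.03826927 -0.00924275] -0.529609791024153
[[-0.2, -0.1], [1.0, 1.0], [-1.3, -0.0], [-1.2, -1.0], [-2.2, -1.1], [-1.8, -1.4], [-1.0, -2.0], [-1.3, 2.1], [-0.7, 0.6], [-0.7, -1.0], [-0.1, 0.0], [0.3, 0.3], [0.0, -0.5], [-0.2, -0.7], [0.1, 1.3]]
```

```bash
python3 - <<'E'
from h import *
q=np.array([.570,-.0383,-.010]);np.save("q.npy",q)
G=.017
def bar(th):
    a=np.arctan2(.055,-.19)-th; return g2w(q,[.08+.1978*np.cos(a),0,.082+.1978*np.sin(a)-G])[0].tolist()
ctrl.move_to(g2w(q,[-.11,0,.19])[0].tolist(),gori(q))
print("hit",ctrl.movel(bar(0),speed=.08,stop_force=8))
print(monitor.get_ee_pos(),bar(0))
effector.move_gripper(0.0,25)
print(monitor.get_clock(),monitor.get_grip_width(),monitor.get_contact_force())
wrist("w2")
ctrl.movel(bar(.15),speed=.08)
print(monitor.get_clock(),monitor.get_grip_width(),monitor.get_contact_force())
p=imaging.get_image("side");cv2.imwrite("pics/s2.png",cv2.resize(p["color"][80:280,160:400],None,fx=3,fy=3))
E
```

```text
hit False
[ 0.46039352 -0.03717836  0.12045734] [0.46000588843354173, -0.037200022218164916, 0.11999988753982109]
5.9833 0.1128700877021837 [-4.07796137  0.44851112  5.17702198]
6.55 0.11984813492406125 [-6.68989282 -0.6668559   1.05472902]
```

View pics/s2.png

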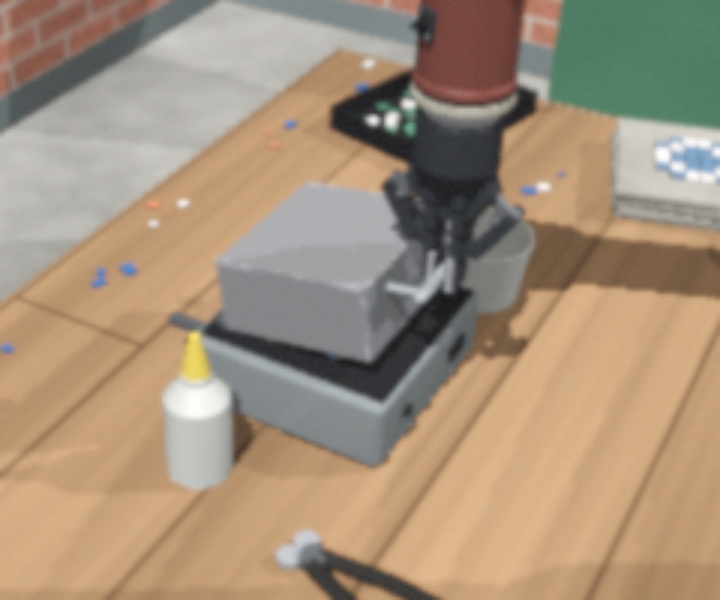

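```bash
python3 - <<'E'
from h import *
q=np.load("q.npy");G=.017
def bar(th):
    a=np.arctan2(.055,-.19)-th; return g2w(q,[.08+.1978*np.cos(a),0,.082+.1978*np.sin(a)-G])[0].tolist()
for th in np.arange(.3,1.31,.1):
    ctrl.movel(bar(th),speed=.12)
    F=np.array(monitor.get_contact_force());print(round(th,2),round(monitor.get_grip_width(),3),F.round(1))
    if np.linalg.norm(F)>40: break
print(monitor.get_clock())
p=imaging.get_image("side");cv2.imwrite("pics/s3.png",cv2.resize(p["color"][80:280,160:400],None,fx=3,fy=3))
E
```

```text
0.3 0.115 [-11.4   0.4   5. ]
0.4 0.116 [-14.    0.7   8.3]
0.5 0.122 [-17.2   0.2  14.5]
0.6 0.119 [-15.4   0.   16. ]
0.7 0.116 [-8.8 -0.6 13.1]
0.8 0.11 [-6.5 -1.5 10.7]
0.9 0.115 [-4.4 -1.2  7.4]
1.0 0.113 [-3.2 -1.5  8.2]
1.1 0.113 [-2.8 -1.8  6.9]
1.2 0.115 [-0.6 -2.1  4.8]
1.3 0.111 [ 0.1 -3.2  4.6]
10.1667
```

View pics/s3.png

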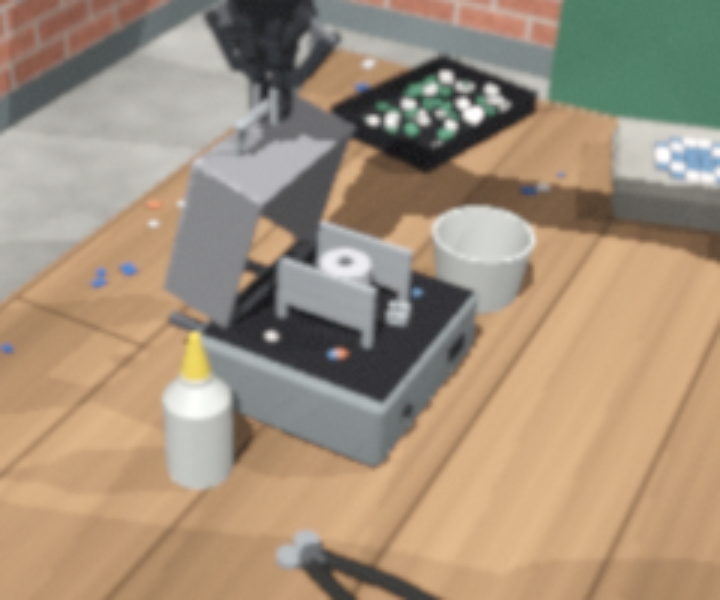

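```bash
python3 - <<'E'
from h import *
q=np.load("q.npy")
effector.move_gripper(0.25,25)
e=monitor.get_ee_pos()
print(ctrl.movel([e[0],e[1],e[2]+.06],speed=.1,stop_force=15), monitor.get_contact_force())
ctrl.movel(g2w(q,[-.02,0,.33])[0].tolist(),speed=.25)
# camera is at tool +x .067 -> see head; 
ctrl.dwell(.3)
p=imaging.get_image("side");cv2.imwrite("pics/s4.png",cv2.resize(p["color"][80:280,160:400],None,fx=3,fy=3))
w=wrist("w4");
for n in("head_top","screw_tip","hood"):
    print(n,[(np.round(d["bbox"]).tolist(),round(d["score"],2)) for d in imaging.spot_in(w,n)][:3])
print(monitor.get_clock(),proj(w,g2w(q,[[0,0,.138],[.04,0,.091],[-.04,0,.091]])).round())
E
```

```text
False [-0.20849771  0.41736095 -0.42507161]
head_top [([192.0, 73.0, 512.0, 289.0], 0.64)]
screw_tip [([250.0, 143.0, 300.0, 197.0], 0.74), ([191.0, 73.0, 510.0, 288.0], 0.51)]
hood [([330.0, 91.0, 510.0, 288.0], 0.8)]
12.35 [[274. 174.]
 [304. 167.]
 [240. 167.]]
```

View pics/s4.png

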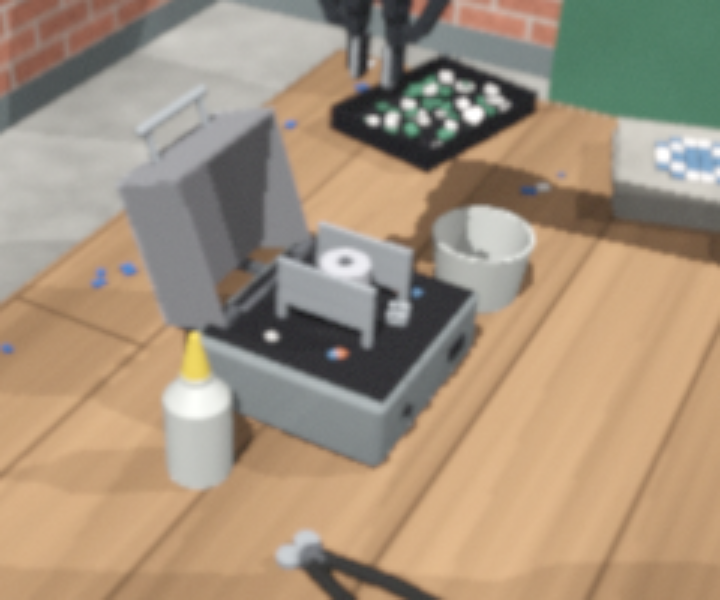

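View pics/w4.png

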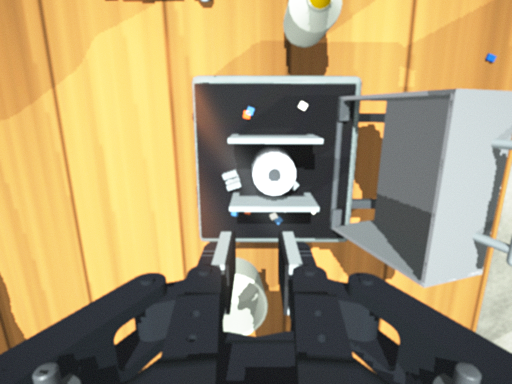

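```bash
python3 - <<'E'
from h import *
q=np.load("q.npy")
ctrl.movel(g2w(q,[0,-.055,.22])[0].tolist(),speed=.25)
w=wrist("w5")
for n in("head_top","screw_tip"):
    print(n,[(np.round(d["bbox"]).tolist(),round(d["score"],2)) for d in imaging.spot_in(w,n)][:3])
a=proj(w,g2w(q,[[0,0,.138],[0,0,.096]])).round();print(monitor.get_clock(),a)
im=w["color"]
for u in proj(w,g2w(q,[[-.05,.035,.146],[.05,.035,.146],[-.05,-.035,.146],[.05,-.035,.146],[0,0,.138]])): cv2.circle(im,tuple(int(v) for v in u),2,(0,0,255),1)
c=a[1].astype(int);np.save("c5.npy",c)
cv2.imwrite("pics/w5z.png",cv2.resize(im[max(c[1]-100,0):c[1]+100,max(0,c[0]-130):c[0]+130],None,fx=3,fy=3,interpolation=cv2.INTER_CUBIC))
import pickle;pickle.dump(w,open("w5.pkl","wb"))
E
```

```text
head_top [([136.0, 0.0, 512.0, 310.0], 0.64)]
screw_tip [([225.0, 97.0, 294.0, 165.0], 0.56)]
13.15 [[255. 130.]
 [255. 127.]]
```

View pics/w5z.png

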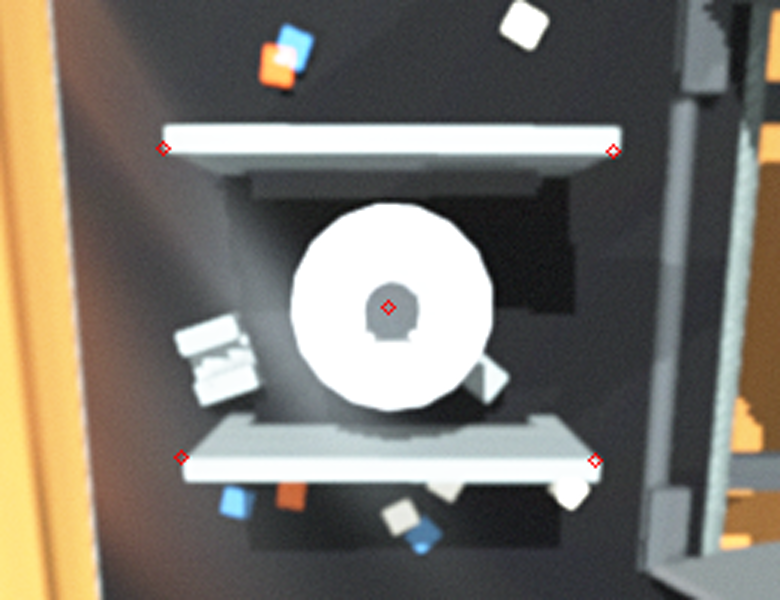

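```bash
python3 - <<'E'
import cv2,numpy as np
im=cv2.imread("pics/w5.png"); 
a=im[120:170,178:218]; b=im[120:170,265:305]
g=np.hstack([cv2.resize(x,None,fx=10,fy=10,interpolation=cv2.INTER_CUBIC) for x in (a,b)])
cv2.imwrite("pics/w5g.png",g)
E
```

```text
(no output)
```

View pics/w5g.png

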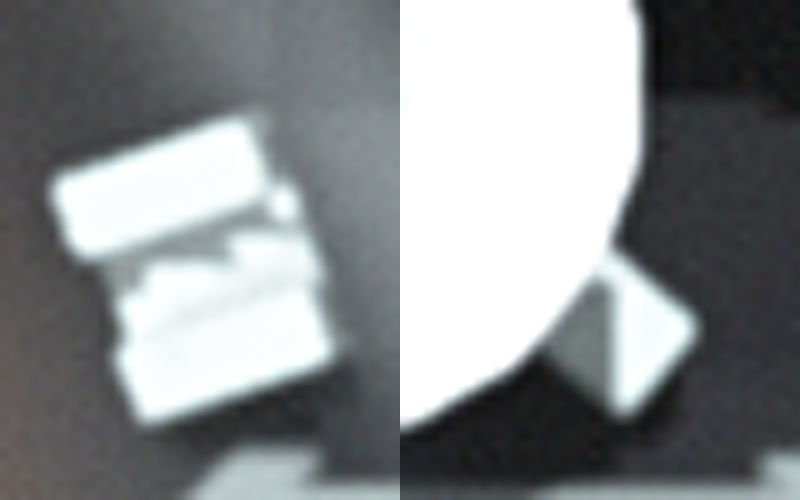

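```bash
python3 - <<'E'
from h import *
import pickle
w=pickle.load(open("w5.pkl","rb"));q=np.load("q.npy")
def loc(P): 
    P=np.atleast_2d(P)[:,:2]-q[:2];c,s=np.cos(q[2]),np.sin(q[2]);return np.c_[c*P[:,0]+s*P[:,1],-s*P[:,0]+c*P[:,1]]
px=lambda a,o:(np.array(a,float)+.5)/10-.5+o
g=px([(50,185),(245,120),(265,190),(85,258),(118,350),(305,283),(332,355),(145,422)],(178,120))
G=loc(ray_at_z(w,g,.093));print((G*1000).round(1));m=G.mean(0);print(m*1000,np.hypot(*m),np.degrees(np.arctan2(m[1],m[0])))
d=(G[0]-G[1])+(G[3]-G[2])+(G[4]-G[5])+(G[7]-G[6]);print("dir",np.degrees(np.arctan2(d[1],d[0])))
b=loc(ray_at_z(w,px([(300,330),(225,418)],(265,120)),.096));print(b*1000);t=b.mean(0);print("boss",np.hypot(*t),np.degrees(np.arctan2(t[1],t[0])))
print("drum c",loc(ray_at_z(w,[[125+391/3,27+306/3]],.138))*1000)
E
```

```text
[[-62.7  -9.6]
 [-45.5  -4. ]
 [-44.  -10. ]
 [-60.  -15.8]
 [-57.6 -23.9]
 [-40.9 -18. ]
 [-38.8 -24.3]
 [-55.5 -30.2]]
[-50.61053692 -16.98263846] 0.05338385951304536 -161.45054462935852
dir -160.81878051339123
[[ 34.38918801 -21.67903805]
 [ 28.09023978 -29.36607976]]
boss 0.040340063678298656 -39.24850643814458
drum c [[0.52152197 0.61199827]]
```

```bash
cat >> h.py <<'E'
C=[.0003,.0003]; ZG=.101
def spin(dj):
    n=int(np.ceil(abs(dj)/.3)); 
    for k in range(n):
        j=np.array(monitor.get_joint_pos()) if k==0 else j
        j=j.copy(); j[6]+=dj/n; ctrl.set_joints(j.tolist())
def turn(q,d0,dd,opening=.68,z0=.165):
    ctrl.move_to(g2w(q,[*C,z0])[0].tolist(),gori(q,d0))
    effector.move_gripper(opening,40)
    hit=ctrl.movel(g2w(q,[*C,ZG])[0].tolist(),speed=.08,stop_force=8); print("hit",hit,monitor.get_ee_pos())
    if hit: return False
    effector.move_gripper(0.,40); print("width",monitor.get_grip_width(),np.round(monitor.get_contact_force(),1))
    y0=monitor.get_tcp_rot()[2]; spin(np.radians(dd)); print("yaw change",np.degrees(monitor.get_tcp_rot()[2]-y0),np.round(monitor.get_contact_force(),1),np.round(monitor.get_ft_torque(),2))
    effector.move_gripper(opening,40)
    e=monitor.get_ee_pos(); print("up hit",ctrl.movel([e[0],e[1],.175],speed=.15,stop_force=12),monitor.get_clock()); return True
E
python3 - <<'E'
from h import *
q=np.load("q.npy")
turn(q,30,-61)
ctrl.move_to(g2w(q,[0,-.055,.22])[0].tolist(),gori(q))
w=wrist("w6");cv2.imwrite("pics/w6z.png",cv2.resize(w["color"][27:227,125:385],None,fx=3,fy=3,interpolation=cv2.INTER_CUBIC))
print(monitor.get_clock())
E
```

```text
hit False [ 0.57068422 -0.03788886  0.10147745]
width 0.5534107959772536 [-6.8 -2.8  9.1]
yaw change -60.530432004736625 [-2.4 -0.9  0.1] [-0.09  0.3  -0.04]
up hit False 17.5833
18.2917
```

View pics/w6z.png

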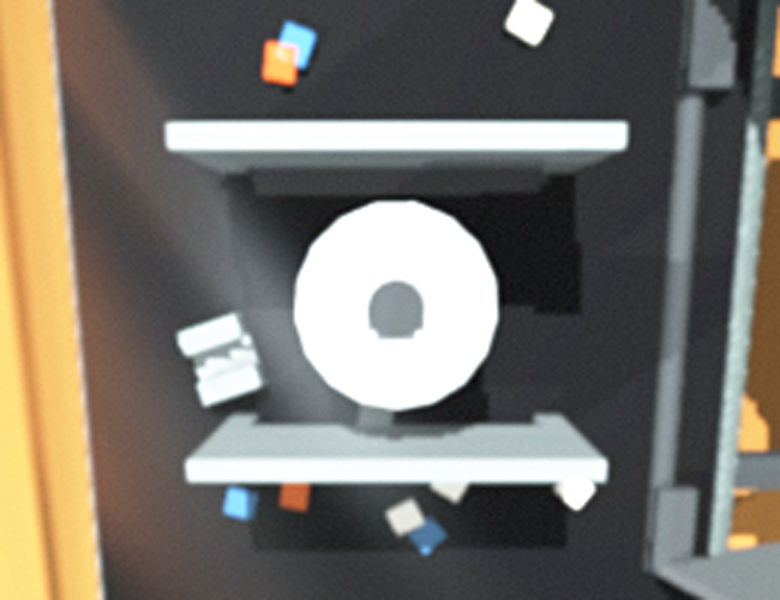

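```bash
python3 - <<'E'
from h import *
q=np.load("q.npy")
turn(q,30,-61.7)
ctrl.move_to(g2w(q,[0,-.055,.22])[0].tolist(),gori(q))
w=wrist("w7");cv2.imwrite("pics/w7z.png",cv2.resize(w["color"][110:190,160:260],None,fx=8,fy=7.5,interpolation=cv2.INTER_CUBIC) if 0 else cv2.resize(w["color"][115:190,170:270],None,fx=8,fy=8,interpolation=cv2.INTER_CUBIC))
import pickle;pickle.dump(w,open("w7.pkl","wb"))
print(monitor.get_clock())
E
```

```text
hit False [ 0.5706648  -0.03788356  0.10143187]
width 0.5506889901970861 [-8.1 -1.3  6.4]
yaw change -61.24316296794909 [-2.9 -0.2 -0. ] [-0.09  0.42 -0.05]
up hit False 22.525
23.2333
```

View pics/w7z.png

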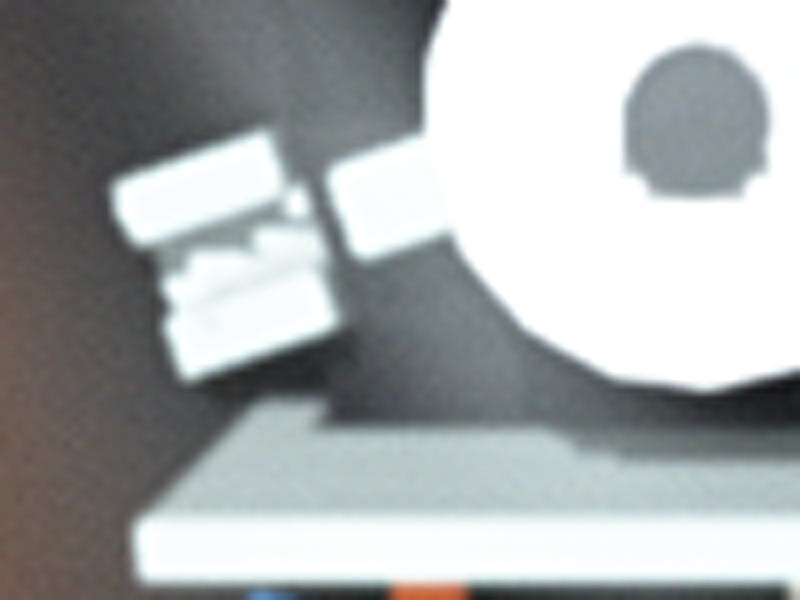

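```bash
python3 - <<'E'
from h import *
import pickle
w=pickle.load(open("w7.pkl","rb"));q=np.load("q.npy")
loc=lambda P:(np.atleast_2d(P)[:,:2]-g2w(q,[*C,0])[0][:2])@np.array([[np.cos(q[2]),-np.sin(q[2])],[np.sin(q[2]),np.cos(q[2])]])
px=lambda a:(np.array(a,float)+.5)/8-.5+np.array([170,115])
G=loc(ray_at_z(w,px([(272,130),(342,322),(112,187),(185,382)]),.093))
B=loc(ray_at_z(w,px([(328,165),(365,262)]),.096)).mean(0)
n=(G[0]+G[1])/2;f=(G[2]+G[3])/2;ang=lambda v:np.degrees(np.arctan2(v[1],v[0]))
print("guide brg",ang((n+f)/2),"dir",ang(f-n),"boss",ang(B),np.hypot(*B))
m=(n+f)/2;m=m/np.hypot(*m)*.04;print("dist mm",np.hypot(*(B-m))*1e3)
print(monitor.get_contact_force(),monitor.get_clock())
p=imaging.get_image("side");cv2.imwrite("pics/s8.png",cv2.resize(p["color"][80:280,160:400],None,fx=3,fy=3))
E
```

```text
guide brg -161.10867914152874 dir -160.347553807684 boss -161.37610980942173 0.03916620154392972
dist mm 0.8540203573957629
[-0.20179833  0.74497189  0.41387522] 23.2333
```

View pics/s8.png

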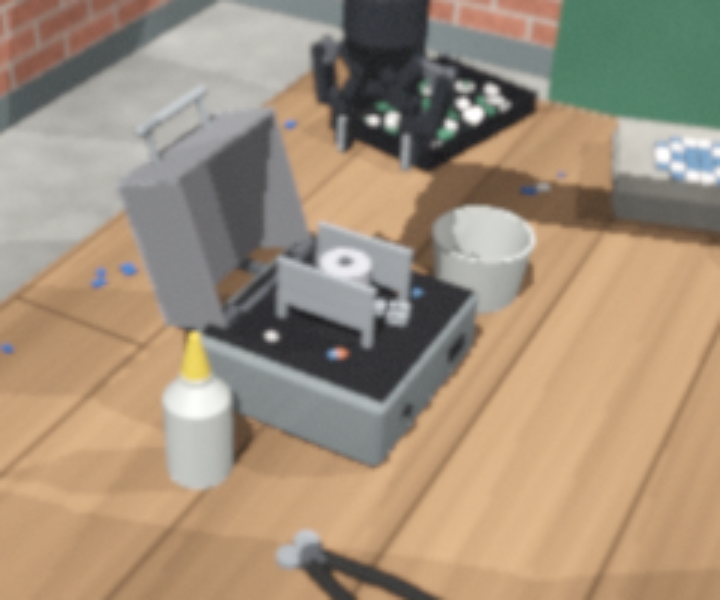

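```bash
python3 - <<'E'
from h import *
q=np.load("q.npy");p=imaging.get_image("side")
for th in (1.75,1.82,1.9):
    a=np.arctan2(.055,-.19)-th
    print(th,((proj(p,g2w(q,[[.08+.1978*np.cos(a),y,.082+.1978*np.sin(a)] for y in(-.055,.055)]))-[160,80])*3).round())
ctrl.movel((np.array(monitor.get_ee_pos())+[0,0,.06]).tolist(),speed=.15)
ctrl.dwell(.3)
job.sign_off();print(monitor.get_clock())
E
```

```text
1.75 [[223.  81.]
 [157. 126.]]
1.82 [[212.  85.]
 [146. 129.]]
1.9 [[201.  90.]
 [135. 134.]]
the job is handed in; nothing more can be done
the job is handed in; nothing more can be done
```

The job is handed in: the hood is open on its stops and the screw boss points into the key guide's slot. The robot's clock showed about 23 s before the final retreat.

**What I did:** I gripped the hood's handle, swung it up to about 1.3 rad and let go, and it fell the rest of the way open. I then turned the head clockwise in two grasps of about 61° each, released it and raised the arm clear.

**Last checks:**
- **Boss and guide:** in the final wrist picture the boss points at -161.4° and the guide at -161.1°. By my measurement the tip is about 0.9 mm from the mark, against the 5 mm allowed.
- **Hood:** the handle ends in the side picture, at about (205, 92) and (140, 132), lie close to where they would be at 1.9 rad. I read that as roughly 1.87 rad, above the required 1.82. The hood looked the same in side pictures about 11 s apart.
- **Bystanders:** the bottle, tub and nippers look unmoved in the side view, though I did not measure their positions again. The nippers are only partly in that last picture.
- **Contact:** the tool force read under 1 N with the gripper clear of everything, before I raised it a further 60 mm. The highest force I read was about 23 N, while lifting the hood.

No check failed. The only disagreement was between cameras: the grinder's position from the two fixed cameras was about 3 mm off the wrist view, so I used the wrist view.

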